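# Tin onto the drying peg

## Robot

A 6-joint arm with a two-finger parallel gripper is mounted at the origin on the work surface. World frame = base frame: x ahead of the robot, y to its left, z up, the work surface at z = 0. Lengths are in m, angles in rad, forces in N, time in s.
With the tool pointing down it reaches from about 0.35 to 0.975 m from the base axis. Payload 4.9 kg.
Tool frame: the origin (TCP) lies at the very end of the fingers, on their centre line; the grasp point (between the pads) lies 19 mm behind it; z points along the fingers, x is the direction in which the jaws open and shut, and the axes are right-handed (so a half turn about z gives the same grasp; the last joint's range is limited). The gripper opens to 85 mm and grips with 20 to 120 N. Pads are 22 mm wide; open, the fingers measure 114 mm over their backs; the gripper's body (76 mm by 85 mm) begins 54 mm behind the grasp point. The pads swing forward as they close: fully open they stand 13 mm farther back than shut.
Start: joints at [1.097, 0.053, 1.613, -0, 1.476, -0.119], TCP at [0.217, 0.586, 0.231] pointing down, gripper open.
Joint ranges: [-3.01, 3.01], [-1.01, 2.22], [0.06, 2.58], [-1.02, 4.17], [0.09, 2.62], [-3.14, 3.14]. Speed limits (rad/s): [2.57, 2.57, 3.14, 3.14, 3.14, 3.14].

## Interface

Orientations are given as a unit quaternion [w, x, y, z].
In Python, from plant import manip, imaging gives the robot as it stands.
- The arm moves only by the shell command python3 -m pendant 'ROWS'. ROWS is JSON, a list that holds one entry, the list of rows, each a list of 7 numbers: the turn, a rotation vector about the world's x, y, z in units of pi rad (1.0 is pi rad), then the shift along the world's x, y, z in units of 250 mm (1.0 is 250 mm), then the opening, from 0 (shut) to 1 (fully open). In form: [[[ax, ay, az, tx, ty, tz, claw], ...]]. A call has 1 to 20 rows; each row shifts and turns the commanded pose from where the row before left it; what a row does not reach is not made up. A row lasts 1/8 s, in which the tool goes at most 62.5 mm and 10.7 degrees, less where a joint would pass 70% of its speed; a pose out of reach is approached as far as the arm can. A call with a number of a shift or a turn outside -1 to 1 is refused whole. A call with a gripper value outside its range is refused whole. The fingers move at their own pace and stop on an object; the grip force is fixed at half the most. Time passes only in rows, so rows that do not move let the fingers close. It gives the time, the measured TCP pose, the force and the opening at its end, in the units of the state.
- manip.state(): the state, without advancing time (a new reading comes with each control period).
- imaging.grab_frame(name): name is "side" or "top" or "wrist"; returns a dict with "frame" (384x512x3 uint8, blue, green, red), "mtx" (3x3 intrinsics, pixels), "k1" (the pictures are not rectified: a ray, as slopes to the right and down, at radius r is drawn at 1 + k1 r^2 times it, then the intrinsics apply), "world_to_cam" (4x4, takes a point from world to camera coordinates). Camera axes: x right, y down, z forward; pixel columns grow to the right and rows downward; lengths in m; the calibration is good to about 2 mm. A picture is of the moment at which its call begins. There is no depth.
- manip.job_done(): hands the job in, once; it reports no verdict.
The state is a dict: "time": time; "joint_pos": joint angles; "joint_vel": joint speeds; "joint_efforts": joint torques, N m; "tool_pos": TCP position; "tool_rot": TCP orientation; "contact_force": force on the tool from outside, world axes, zero at the start; "ft_torque": the same for the moment, N m; "gripper_width": opening from 0.0 (shut) to 1.0 (fully open).
Only numpy, scipy, OpenCV 4.12 (cv2) and the standard library are available. Lean on these libraries where they do the work, as an engineer would, in place of code of your own. Each camera call takes 0.05 s, during which the arm holds its last target. There are 200 camera calls.

## Task

Set the washed steel tin up to dry: push the wooden peg stand square and flush into the raised corner of the draining tray, and turn the tin that lies in the wire cradle upside down over the peg, lowering it (not dropping it) until its rim sits fully down on the board. In the end both must be so: stand flush in the corner, tin upside down on it. Leave the creamer, pepper shaker, clip and stacked tins where they are.

Things in the scene. Friction and masses are not known exactly. Their poses are not given: they have to be found in the camera images.
- tin: The tin to dry: open steel cup, 66 mm outer diameter, 95 mm tall, 3 mm wall, 4 mm bottom, 0.15 kg. Origin: outside centre of its closed bottom; z along its axis to the open mouth. Starts lying loose in the cradle, mouth facing away from the robot and 30 degrees downhill (along the cradle's +x); lift it straight up. To invert it, turn it 60 degrees more; pinch it across its diameter.
- tin_rim (a point): Centre of the tin's open mouth, on its axis, 95 mm from tin's origin.
- cradle: Fixed wire cradle under the tin: steel foot 130 x 56 x 8 mm and two 8 mm rails 38 mm apart, sloping 30 degrees down to +x, with low upturned ends stopping the rim. Nothing is wider than 56 mm: the tin's sides are free. Origin on the counter; the tin's axis is 102 mm above the counter at its bottom, 55 mm at its mouth. +x points away from the robot, within 0.45 rad.
- stand: Loose wooden stand, about 0.6 kg: board 130 (x) by 150 (y) by 24 mm thick, a round peg in its middle, 48 mm diameter up to 54 mm above the board, tapering to 28 mm at 70 mm. Origin: centre of the board's underside, z up. Starts on the tray floor, 30 to 70 mm out of the corner each way, turned up to 0.25 rad; slides when pushed at its edge (2 to 6 N). The tin's rim rests on the board.
- peg_top (a point): Centre of the top of the peg, 94 mm above the stand's underside.
- stand_corner (a point): Lower corner of the board at its own +x, +y (65 and 75 mm from the stand's origin): the one that belongs in the tray's corner.
- tray: Fixed tray 240 x 240 mm, floor 4 mm above the counter, open at -x and -y; curbs 10 mm thick, 34 mm high along +x (away from the robot, within 0.3 rad) and +y (left), inner faces at x = +110 and y = +110 mm. Origin: on the counter under the centre. The stand is flush when its +x and +y edges touch both inner faces: its origin then at x = +45, y = +35 mm, axes parallel to the tray's.
- tray_corner (a point): The inner corner where the tray's two curbs meet, at the tray's floor, axes as the tray's; stand_corner must come here.
- tins: Bystander: a stack of two more steel tins with a lid, 70 mm diameter, 202 mm high. Origin under its centre.
- creamer: Bystander: white ceramic creamer, 72 mm wide with a handle, 76 mm high. Origin under its centre.
- shaker: Bystander: glass pepper shaker with a steel cap, 44 mm diameter, 87 mm high. Origin under its centre.
- clip: Bystander: red plastic clip lying flat, 90 x 22 x 24 mm. Origin under its centre.

How it is judged:
At the end, for the whole second after the job is handed in: The stand is on the tray floor with its corner within 5 mm of both curb faces and within 2 degrees of square; the tin is upside down within 4.6 degrees, axis within 12 mm of the peg's, rim resting on the board (20 to 28 mm above the stand's underside); both at rest (x of stand_corner in the frame of tray_corner above -0.005 m and y of stand_corner in the frame of tray_corner above -0.005 m and z of stand_corner in the frame of tray_corner below 0.005 m and angle between the x axis of stand and the x axis of tray, either way round below 0.035 rad and angle between tin's own z axis and vertical above 3.06 rad and horizontal distance between tin and peg_top below 0.012 m and z of tin_rim in the frame of stand between 0.02 and 0.028 m and linear speed of each of tin, stand below 0.02 m/s); the robot touches nothing.
It fails at once if the stack of two tins is shifted more than 20 mm or knocked over (distance of tins from where it was at the start of the episode above 0.02 m or angle between tins's own z axis and vertical above 0.35 rad).
It fails at once if the creamer is shifted more than 20 mm or knocked over (distance of creamer from where it was at the start of the episode above 0.02 m or angle between creamer's own z axis and vertical above 0.35 rad).
It fails at once if the pepper shaker is shifted more than 20 mm or knocked over (distance of shaker from where it was at the start of the episode above 0.02 m or angle between shaker's own z axis and vertical above 0.35 rad).
It fails at once if the clip is shifted more than 20 mm or knocked over (distance of clip from where it was at the start of the episode above 0.02 m or angle between clip's own z axis and vertical above 0.35 rad).
It fails at once if the tin is let fall onto the peg or board (over the peg, not touched by the fingers, moving faster than 0.6 m/s, a fall of about 20 mm) (horizontal distance between tin and peg_top below 0.06 m and contact force between the fingers and tin below 0.05 N and linear speed of tin above 0.6 m/s).
It also fails if it takes over 72 s, if anything falls off the work surface, if the arm or the gripper's body presses on something with over 40 N, if the wrist force passes 120 N, or if a joint passes its speed limit or range.

## Working session

There is one attempt and no reset: what is moved stays moved. The work goes in short steps, Python scripts to look and compute and a shell command to move; the robot and the scene stay as the last step left them, time stands still between calls to the robot, and variables do not carry over. Pictures are saved under pics/ and viewed, about 8 in all and at most 12, crops included, and the job is handed in when it is done.

```bash
mkdir -p pics; ls
python3 - <<'E'
from plant import manip, imaging
import cv2,numpy as np,pickle
for n in ("top","side","wrist"):
    f=imaging.grab_frame(n); pickle.dump(f,open(f'pics/{n}0.pkl','wb')); cv2.imwrite(f'pics/{n}0.png',f['frame'])
    T=np.linalg.inv(f['world_to_cam']);print(n,T[:3,3].round(3),T[:3,2].round(3),f['mtx'][0,0],f['k1'])
print(manip.state())
E
```

```text
pics
top [ 0.232 -0.037  1.797] [ 0.214  0.004 -0.977] 470.2055840056461 -0.07705820700723799
side [0.301 0.731 0.959] [ 0.226 -0.657 -0.719] 347.76265293293085 0.009798571159205084
wrist [0.146 0.613 0.373] [ 0.276 -0.104 -0.955] 282.21737416364425 -0.05572429862204745
{'time': 0.15, 'joint_pos': array([ 1.09701439e+00,  5.32307707e-02,  1.61398140e+00,  1.94947686e-05,
        1.47601518e+00, -1.19003320e-01]), 'joint_vel': array([-0.00079257, -0.00321212, -0.00375271,  0.00067805,  0.00065832,
        0.00179366]), 'joint_efforts': array([-1.04717174e-05, -3.94239163e+01, -3.70723414e+01, -1.62165966e-04,
        4.57756032e-03, -9.47324736e-06]), 'tool_pos': array([0.21688502, 0.58563838, 0.23032792]), 'tool_rot': array([ 3.75380156e-04,  8.20787311e-01,  5.71233335e-01, -7.26109518e-04]), 'contact_force': array([-0.85685588,  0.51793816,  0.79141053]), 'ft_torque': array([ 0.01695909, -0.02852709,  0.02234019]), 'gripper_width': 1.0038008100553981}
```

View pics/top0.png

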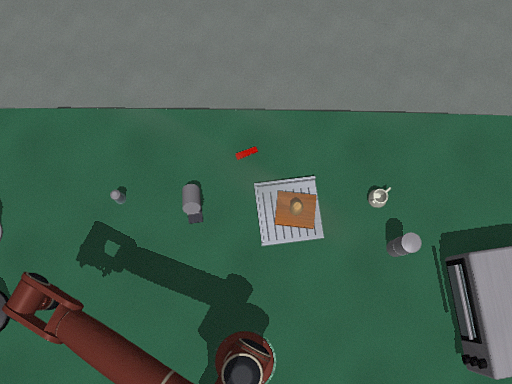

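View pics/side0.png

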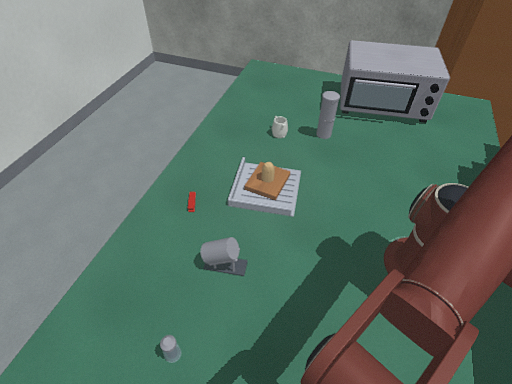

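The top view shows the tray at about (288,211) with its curbs at top and left, and the stand inside it at (296,209). The cradle and tin are at (192,200), the clip at (247,153), the shaker at (118,196), the creamer at (379,197) and the stacked tins at (405,244). The side view agrees.

```bash
cat > h.py <<'E'
import numpy as np,cv2,pickle
from scipy.spatial.transform import Rotation as R
from plant import manip, imaging
def grab(n,tag):
    f=imaging.grab_frame(n);pickle.dump(f,open(f'pics/{n}{tag}.pkl','wb'));cv2.imwrite(f'pics/{n}{tag}.png',f['frame']);return f
def load(s): return pickle.load(open(f'pics/{s}.pkl','rb'))
def D(f): return np.array([f['k1'],0,0,0,0.])
def ray(f,px):
    p=cv2.undistortPoints(np.array(px,float).reshape(-1,1,2),f['mtx'],D(f)).reshape(-1,2)
    T=np.linalg.inv(f['world_to_cam']);d=np.c_[p,np.ones(len(p))]@T[:3,:3].T
    return T[:3,3],d
def plane(f,px,z):
    o,d=ray(f,px);return o+d*((z-o[2])/d[:,2])[:,None]
def proj(f,P):
    W=f['world_to_cam'];r,_=cv2.Rodrigues(W[:3,:3]);return cv2.projectPoints(np.array(P,float).reshape(-1,1,3),r,W[:3,3],f['mtx'],D(f))[0].reshape(-1,2)
def crop(f,x0,x1,y0,y1,k,name): cv2.imwrite(f'pics/{name}.png',cv2.resize(f['frame'][y0:y1,x0:x1],None,fx=k,fy=k,interpolation=cv2.INTER_CUBIC))
def pose(): 
    s=manip.state();return s['tool_pos'],R.from_quat(np.roll(s['tool_rot'],-1)),s
E
python3 - <<'E'
from h import *
f=load('top0');im=f['frame'];crop(f,170,330,140,260,5,'c0')
hsv=cv2.cvtColor(im,cv2.COLOR_BGR2HSV);h,s,v=cv2.split(hsv)
m=((h>5)&(h<18)&(s>110)).astype(np.uint8);m[:,:240]=0;m[:,340:]=0;m[:160]=0;m[260:]=0
c=max(cv2.findContours(m,0,1)[0],key=cv2.contourArea);r=cv2.minAreaRect(c);print('stand',r);print(plane(f,cv2.boxPoints(r),.028).round(3))
for n,p,z in(('tray',[(254,183),(315,177),(323,238),(262,245)],.02),('tin',[(192,186),(192,212)],.08),('clip',[(247,153)],.024),('shaker',[(118,196)],.05),('creamer',[(379,197)],.05),('tins',[(410,243)],.2),('peg',[(296,207)],.098)):print(n,plane(f,p,z).round(3).tolist())
E
```

```text
stand ((295.4540100097656, 209.39852905273438), (38.895782470703125, 33.85232162475586), 6.581944942474365)
[[ 0.502 -0.106  0.028]
 [ 0.634 -0.12   0.028]
 [ 0.618 -0.269  0.028]
 [ 0.487 -0.253  0.028]]
tray [[0.663, -0.027, 0.02], [0.691, -0.264, 0.02], [0.453, -0.292, 0.02], [0.423, -0.061, 0.02]]
tin [[0.633, 0.206, 0.08], [0.534, 0.201, 0.08]]
clip [[0.783, 0.003, 0.024]]
shaker [[0.597, 0.492, 0.05]]
creamer [[0.609, -0.505, 0.05]]
tins [[0.417, -0.566, 0.2]]
peg [[0.556, -0.183, 0.098]]
```

View pics/c0.png

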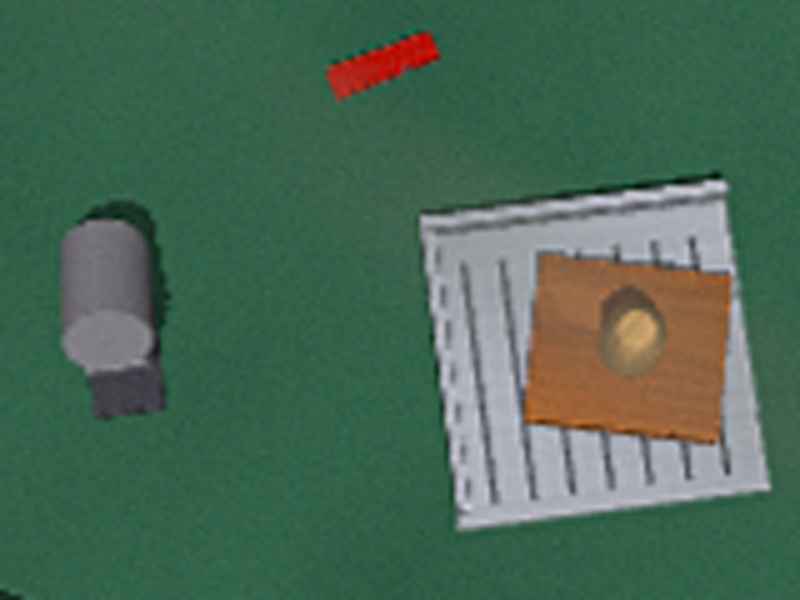

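The crop shows the stand turned about -0.1 rad, with the tray at about +0.12 rad and both curbs visible. The tin's closed bottom faces the robot. I'll move above the peg for a close wrist view.

```bash
python3 -m pendant '[[[0,0,0.005,0.08,-0.19,0.01,1],[0,0,0.005,0.08,-0.19,0.01,1],[0,0,0.005,0.08,-0.19,0.01,1],[0,0,0.005,0.08,-0.19,0.01,1],[0,0,0.005,0.08,-0.19,0.01,1],[0,0,0.005,0.08,-0.19,0.01,1],[0,0,0.005,0.08,-0.19,0.01,1],[0,0,0.005,0.08,-0.19,0.01,1],[0,0,0.005,0.08,-0.19,0.01,1],[0,0,0.005,0.08,-0.19,0.01,1],[0,0,0.005,0.08,-0.19,0.01,1],[0,0,0.005,0.08,-0.19,0.01,1],[0,0,0.005,0.08,-0.19,0.01,1],[0,0,0.005,0.08,-0.19,0.01,1],[0,0,0.005,0.08,-0.19,0.01,1],[0,0,0.005,0.08,-0.19,0.01,1],[0,0,0,0,0,0,1],[0,0,0,0,0,0,1]]]'; python3 -c "
from h import *
grab('wrist','1')"
```

```text
time: 2.4
tool_pos: [0.5367, -0.1735, 0.2707]
tool_rot: [-0.001, 0.743, 0.67, -0.0]
contact_force: [0.2, -0.2, -0.6]
gripper_width: 1.004
```

View pics/wrist1.png

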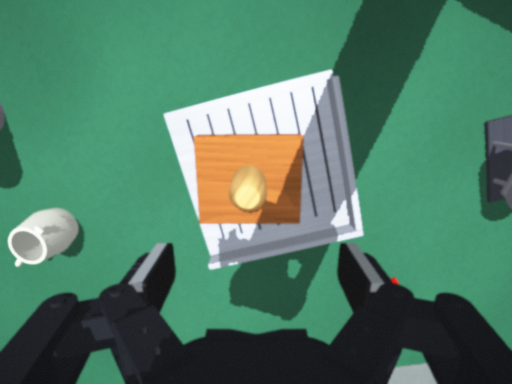

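The wrist view shows the board at (250,180), the peg top near (249,183), and the tray with its raised corner at (355,232).

Run:
```python
from h import *
f=load('wrist1');im=f['frame'];h,s,v=cv2.split(cv2.cvtColor(im,cv2.COLOR_BGR2HSV))
m=((h>5)&(h<20)&(s>190)&(v>90)).astype(np.uint8);m[260:]=0
m=cv2.morphologyEx(m,cv2.MORPH_CLOSE,np.ones((41,41)))
c=max(cv2.findContours(m,0,1)[0],key=cv2.contourArea);r=cv2.minAreaRect(c);b=plane(f,cv2.boxPoints(r),.028)
print(r);print('board',b.round(4).tolist(),b.mean(0).round(4))
for i in range(4):
  d=b[(i+1)%4]-b[i];print(np.hypot(*d[:2]).round(4),np.arctan2(d[1],d[0]).round(3))
p=plane(f,[(165,113),(332,70)],.004);q=plane(f,[(362,235),(210,268)],.034);print('tray',p.round(4).tolist(),q.round(4).tolist())
d=q[0]-q[1];print('yaw',np.arctan2(d[1],d[0])-np.pi/2); d=q[1]-p[0];print(np.arctan2(d[1],d[0])); d=q[0]-p[1];print(np.arctan2(d[1],d[0]))
c=(p.mean(0)+q.mean(0))/2;print('tray c',c)
y=.13;x=np.array([np.cos(y),np.sin(y)]);n=np.array([-np.sin(y),np.cos(y)]);print('goal',c[:2]+.045*x+.035*n)
print('pegtop',plane(f,[(249,181)],.098))
```

```text
Traceback (most recent call last):
ValueError: max() iterable argument is empty
```

Run:
```python
from h import *
f=load('wrist1');im=f['frame'];h,s,v=cv2.split(cv2.cvtColor(im,cv2.COLOR_BGR2HSV))
print(h[150,220],s[150,220],v[150,220])
m=((h>3)&(h<25)&(s>120)&(v>60)).astype(np.uint8);m[260:]=0
m=cv2.morphologyEx(m,cv2.MORPH_OPEN,np.ones((5,5)))
c=max(cv2.findContours(m,0,1)[0],key=cv2.contourArea);r=cv2.minAreaRect(c);b=plane(f,cv2.approxPolyDP(cv2.convexHull(c),6,True).reshape(-1,2),.028)
print(r);print('board',b.round(4).tolist(),b.mean(0).round(4))
for i in range(len(b)):
  d=b[(i+1)%len(b)]-b[i];print(np.hypot(*d[:2]).round(4),np.arctan2(d[1],d[0]).round(3))
p=plane(f,[(165,113),(332,70)],.004);q=plane(f,[(362,235),(210,268)],.034);print('tray',p.round(4).tolist(),q.round(4).tolist())
d=q[0]-q[1];print('yaw',np.arctan2(d[1],d[0])-np.pi/2); d=q[1]-p[0];print(np.arctan2(d[1],d[0])); d=q[0]-p[1];print(np.arctan2(d[1],d[0]))
c=(p.mean(0)+q.mean(0))/2;print('tray c',c)
y=.13;x=np.array([np.cos(y),np.sin(y)]);n=np.array([-np.sin(y),np.cos(y)]);print('goal',c[:2]+.045*x+.035*n)
print('pegtop',plane(f,[(249,181)],.098))
```

```text
14 170 231
((248.0, 178.49996948242188), (107.99998474121094, 86.99998474121094), -0.0)
board [[0.5084, -0.1068, 0.028], [0.6319, -0.1214, 0.028], [0.6167, -0.2643, 0.028], [0.4929, -0.2523, 0.028]] [ 0.5625 -0.1862  0.028 ]
0.1244 -0.118
0.1438 -1.676
0.1244 3.044
0.1463 1.465
tray [[0.457, -0.2931, 0.004], [0.425, -0.0567, 0.004]] [[0.6609, -0.0264, 0.034], [0.6919, -0.2602, 0.034]]
yaw 0.13203775408339524
0.13897535857862442
0.1275848388938514
tray c [ 0.55871821 -0.15910422  0.019     ]
goal [ 0.5988013  -0.11856602]
pegtop [[ 0.54392341 -0.18142669  0.098     ]]
```

```bash
python3 -m pendant '[[[0,0,0,0.104,-0.05,0,1],[0,0,0,0,0,-0.2,1],[0,0,0,0,0,-0.2,1],[0,0,0,0,0,-0.2,1],[0,0,0,0,0,-0.15,1],[0,0,0,0,0,-0.1,1],[0,0,0,0,0,-0.08,1],[0,0,0,0,0,0,1],[0,0,0,0,0,0,0],[0,0,0,0,0,0,0],[0,0,0,0,0,0,0],[0,0,0,0,0,0,0],[0,0,0,0,0,0,0],[0,0,0,0,0,0,0],[0,0,0,0,0,0,0]]]'
```

```text
time: 4.32
tool_pos: [0.5644, -0.1868, 0.0408]
tool_rot: [0.001, 0.743, 0.67, 0.001]
contact_force: [-0.9, 1.2, 5.9]
gripper_width: 0.548
```

```bash
python3 -m pendant '[[[0,0,0.0095,0.012,0.03,0,0],[0,0,0.0095,0.012,0.03,0,0],[0,0,0.0095,0.012,0.03,0,0],[0,0,0.0095,0.012,0.03,0,0],[0,0,0.0095,0.012,0.03,0,0],[0,0,0.0095,0.012,0.03,0,0],[0,0,0.0095,0.012,0.03,0,0],[0,0,0.0095,0.012,0.03,0,0],[0,0,0,0,0,0,0],[0,0,0,0,0,0,0]]]'; python3 -m pendant '[[[0,0,0,0.004,0.008,0,0],[0,0,0,0,0,0,0]]]';python3 -m pendant '[[[0,0,0,0.004,0.008,0,0],[0,0,0,0,0,0,0]]]'
```

```text
time: 5.58
tool_pos: [0.5889, -0.1279, 0.0409]
tool_rot: [0.002, 0.658, 0.753, 0.001]
contact_force: [1.7, -4.9, 6.1]
gripper_width: 0.548
time: 5.82
tool_pos: [0.5893, -0.1268, 0.041]
tool_rot: [0.002, 0.658, 0.753, -0.001]
contact_force: [-2.1, -7.5, 7.9]
gripper_width: 0.545
time: 6.08
tool_pos: [0.5901, -0.1249, 0.0409]
tool_rot: [0.002, 0.658, 0.753, -0.001]
contact_force: [-2.4, -7.5, 7.0]
gripper_width: 0.547
```

```bash
python3 -m pendant '[[[0,0,0,0.008,0.01,0,0],[0,0,0,0,0,0,0]]]';python3 -m pendant '[[[0,0,0,0.008,0.008,0,0],[0,0,0,0,0,0,0]]]'; python3 -m pendant '[[[0,0,0,0.008,0.004,0,0],[0,0,0,0,0,0,0]]]';python3 -m pendant '[[[0,0,0,0.008,0.004,0,0],[0,0,0,0,0,0,0]]]'
```

```text
time: 6.32
tool_pos: [0.5918, -0.1223, 0.0409]
tool_rot: [0.002, 0.658, 0.753, -0.001]
contact_force: [-3.2, -8.1, 8.7]
gripper_width: 0.555
time: 6.58
tool_pos: [0.5931, -0.1208, 0.0409]
tool_rot: [0.001, 0.658, 0.753, -0.002]
contact_force: [-6.3, -9.5, 11.2]
gripper_width: 0.548
time: 6.82
tool_pos: [0.5933, -0.1208, 0.0409]
tool_rot: [-0.0, 0.657, 0.753, -0.004]
contact_force: [-14.3, -12.8, 14.7]
gripper_width: 0.547
time: 7.08
tool_pos: [0.5944, -0.1207, 0.0411]
tool_rot: [-0.0, 0.657, 0.754, -0.005]
contact_force: [-17.3, -14.8, 18.2]
gripper_width: 0.547
```

```bash
python3 -m pendant '[[[0,0,0,0,0.008,0,0],[0,0,0,0,0,0,0]]]';python3 -m pendant '[[[0,0,0,0,0.008,0,0],[0,0,0,0,0,0,0]]]'; python3 -m pendant '[[[0,0,0,0.004,0.008,0,0],[0,0,0,0,0,0,0]]]'; python3 -m pendant '[[[0,0,0,0.004,0.008,0,0],[0,0,0,0,0,0,0]]]'; python3 -c "
from h import *
f=grab('top','2');crop(f,240,340,165,255,8,'c2')"
```

```text
time: 7.32
tool_pos: [0.5944, -0.1205, 0.0413]
tool_rot: [0.001, 0.657, 0.754, -0.007]
contact_force: [-16.9, -21.8, 18.0]
gripper_width: 0.549
time: 7.58
tool_pos: [0.5944, -0.1204, 0.0416]
tool_rot: [0.002, 0.657, 0.754, -0.008]
contact_force: [-19.5, -27.0, 17.0]
gripper_width: 0.553
time: 7.82
tool_pos: [0.5946, -0.1203, 0.042]
tool_rot: [0.002, 0.657, 0.754, -0.01]
contact_force: [-23.8, -32.7, 19.5]
gripper_width: 0.553
time: 8.07
tool_pos: [0.5954, -0.1204, 0.0423]
tool_rot: [0.003, 0.657, 0.753, -0.012]
contact_force: [-24.6, -38.0, 21.3]
gripper_width: 0.55
```

View pics/c2.png

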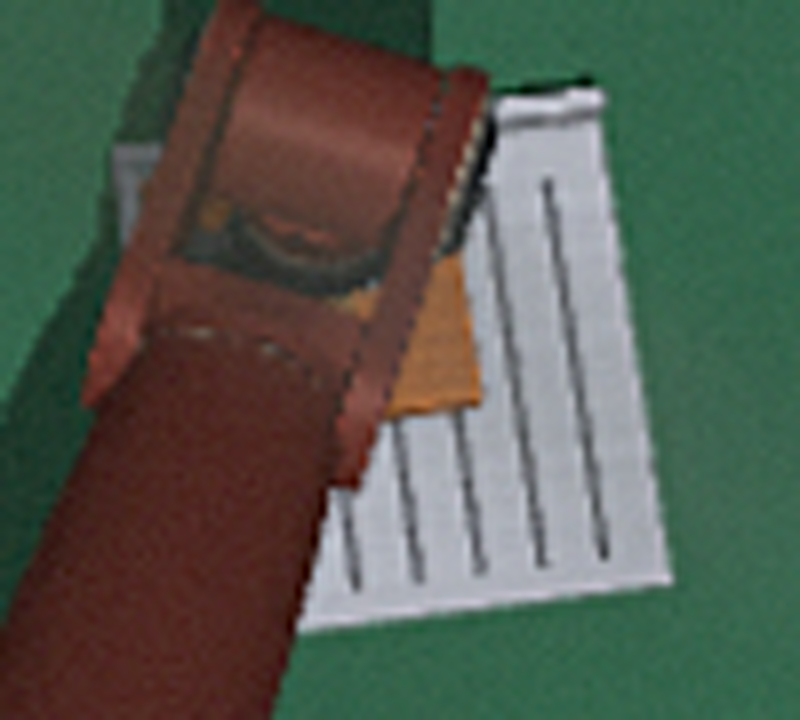

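The board's edges are parallel to the tray's slots and both curbs push back. I'll relax the push, open, rise and look with the wrist camera.

```bash
python3 -m pendant '[[[0,0,0,-0.01,-0.02,0,0],[0,0,0,0,0,0,0]]]'; python3 -m pendant '[[[0,0,0,0,0,0,1],[0,0,0,0,0,0,1],[0,0,0,0,0,0,1],[0,0,0,0,0,0,1],[0,0,0,0,0,0,1],[0,0,0,0,0,0.1,1],[0,0,0,0,0,0.2,1],[0,0,0,0,0,0.2,1],[0,0,0,-0.05,0,0.2,1],[0,0,0,-0.05,0,0.2,1],[0,0,0,0,0,0,1],[0,0,0,0,0,0,1]]]'; python3 -c "
from h import *
f=grab('wrist','3');print(pose()[:2])"
```

```text
time: 8.38
tool_pos: [0.5949, -0.1206, 0.0413]
tool_rot: [0.002, 0.658, 0.753, -0.006]
contact_force: [-13.7, -23.3, 14.0]
gripper_width: 0.551
time: 9.88
tool_pos: [0.5715, -0.1128, 0.2634]
tool_rot: [-0.0, 0.658, 0.753, -0.0]
contact_force: [-0.4, 0.6, -1.8]
gripper_width: 0.996
(array([ 0.57105478, -0.11262881,  0.26209658]), Rotation.from_matrix(array([[-1.35053413e-01,  9.90835472e-01, -2.37549412e-03],
                            [ 9.90837660e-01,  1.35055702e-01,  8.30427667e-04],
                            [ 1.14364122e-03, -2.24157695e-03, -9.99996834e-01]])))
```

View pics/wrist3.png

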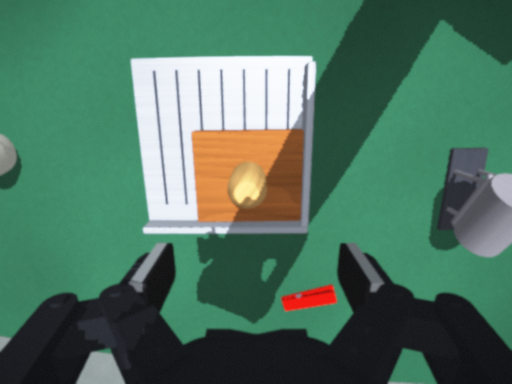

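The board now sits in the corner, with corners at about (193,131), (303,129), (301,220) and (198,222), and its edges touch the curbs at x≈303 and y≈221. I'll measure squareness and the peg position, and locate the tin with the top and side views.

Run:
```python
from h import *
f=load('wrist3');im=f['frame'];h,s,v=cv2.split(cv2.cvtColor(im,cv2.COLOR_BGR2HSV))
m=((h>3)&(h<25)&(s>120)&(v>60)).astype(np.uint8);m[240:]=0;m[:,:180]=0;m[:,320:]=0
ys=range(150,205,3)
def edge(pts): 
    P=plane(f,pts,.028)[:,:2];vx,vy,x,y=cv2.fitLine(P.astype(np.float32),cv2.DIST_HUBER,0,.01,.01).ravel();a=np.arctan2(vy,vx);return (a+np.pi/4)%np.pi-np.pi/4,x,y
print('-y',edge([(np.flatnonzero(m[r])[0],r) for r in ys]));print('+y',edge([(np.flatnonzero(m[r])[-1]+1,r) for r in ys]))
cs=range(205,295,4)
print('-x',edge([(c,np.flatnonzero(m[:,c])[0]) for c in cs]));print('+x',edge([(c,np.flatnonzero(m[:,c])[-1]+1) for c in cs]))
p=plane(f,[(132,60),(312,56),],.004);q=plane(f,[(307,233),(144,233)],.034);print(p.round(4),q.round(4))
d=q[0]-q[1];print('yaw',np.arctan2(d[1],d[0])-np.pi/2);d=p[1]-p[0];print('yaw',np.arctan2(d[1],d[0])-np.pi/2)
# tin silhouettes
t=grab('top','4');sd=grab('side','4')
crop(t,160,240,150,230,7,'t4');crop(sd,170,270,210,300,6,'s4')
a=cv2.imread('pics/t4.png');b=cv2.imread('pics/s4.png');H=max(a.shape[0],b.shape[0])
cv2.imwrite('pics/ts4.png',cv2.resize(np.hstack([cv2.copyMakeBorder(x,0,H-x.shape[0],0,0,0) for x in(a,b)]),None,fx=.68,fy=.68))
```

```text
-y (np.float32(0.15171254), np.float32(0.59638107), np.float32(-0.19301826))
+y (np.float32(0.1542846), np.float32(0.58188605), np.float32(-0.04690907))
-x (np.float32(1.7191057), np.float32(0.5280167), np.float32(-0.11953715))
+x (np.float32(1.7193508), np.float32(0.65570176), np.float32(-0.10722508))
[[ 0.4589 -0.2935  0.004 ]
 [ 0.4236 -0.0573  0.004 ]] [[ 0.6618 -0.025   0.034 ]
 [ 0.6938 -0.2604  0.034 ]]
yaw 0.1351770235414067
yaw 0.14836394148571008
```

View pics/ts4.png

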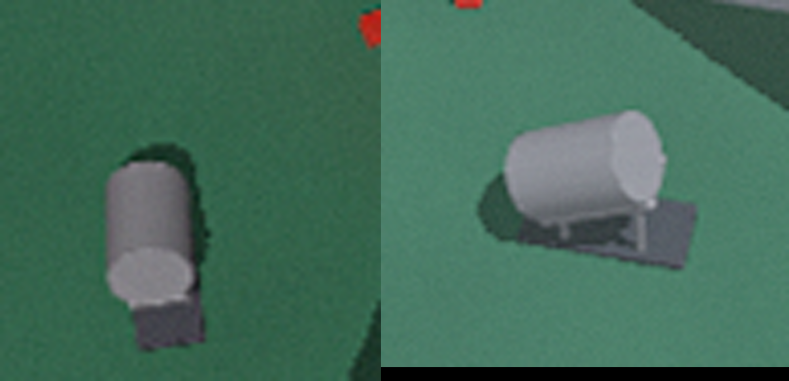

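Run:
```python
from h import *
t=load('top4');u=lambda x,y:(160+x/.68/7,150+y/.68/7)
w=lambda x,y:(170+(x-381)/.68/6,210+y/.68/6)
s=load('side4')
print('bottom top-view',plane(t,[u(150,275)],.102).round(4)); print('bottom side',plane(s,[w(638,155)],.102).round(4))
print('tin upper end',plane(t,[u(107,182),u(190,180)],.06).round(4),'bottom sides',plane(t,[u(108,275),u(194,275)],.102).round(4))
e=plane(t,[u(140,349),u(205,341)],.008);print(e.round(4));d=e[0]-e[1];print('yaw',np.arctan2(d[1],d[0])-np.pi/2)
e=plane(s,[w(683,268),w(697,205),w(520,241)],.008);print(e.round(4));d=e[1]-e[0];print(np.hypot(*d[:2]),'yaw',np.arctan2(d[1],d[0])-np.pi/2);d=e[2]-e[0];print(np.hypot(*d[:2]),'yaw',np.arctan2(d[1],d[0]))
```

```text
bottom top-view [[0.5461 0.2006 0.102 ]]
bottom side [[0.546  0.2009 0.102 ]]
tin upper end [[0.6288 0.2443 0.06  ]
 [0.6315 0.178  0.06  ]] bottom sides [[0.5456 0.2332 0.102 ]
 [0.5467 0.1666 0.102 ]]
[[0.5026 0.2193 0.008 ]
 [0.51   0.1669 0.008 ]]
yaw 0.14099429207273162
[[0.5036 0.2247 0.008 ]
 [0.5127 0.17   0.008 ]
 [0.628  0.2452 0.008 ]]
0.055440205091604265 yaw -2.977700225363421
0.12603705675501747 yaw 0.16306335558395496
```

```bash
python3 -m pendant '[[[0,0,0.005,-0.04,0.15,0,1],[0.007,-0.047,0,-0.04,0.15,0,1],[0.007,-0.047,0,-0.04,0.15,0,1],[0.007,-0.047,0,-0.04,0.15,0,1],[0.007,-0.047,0,-0.04,0.15,0,1],[0.007,-0.047,0,-0.04,0.15,0,1],[0.007,-0.047,0,-0.04,0.15,0,1],[0.007,-0.047,0,0,0.15,0,1],[0,0,0,0,0,0,1],[0,0,0,0,0,0,1]]]'
python3 - <<'E'
from h import *
p,r,s=pose();print(p,r.as_matrix().round(3),s['joint_pos'].round(3))
y=.15;a=np.array([np.cos(y)*.866,np.sin(y)*.866,-.5]);B=np.array([.546,.2007,.102])
x=np.array([-np.sin(y),np.cos(y),0]);W=np.c_[x,np.cross(a,x),a]
print('rot',(R.from_matrix(W)*r.inv()).as_rotvec()/np.pi,'to pre',(B-.045*a-p)/.25,'to grasp',(B+.057*a-p)/.25)
E
```

```text
time: 11.28
tool_pos: [0.5016, 0.187, 0.2631]
tool_rot: [0.326, 0.565, 0.658, 0.377]
contact_force: [0.4, -0.6, -0.1]
gripper_width: 1.001
[0.50157189 0.18695875 0.26308212] [[-0.149  0.498  0.854]
 [ 0.989  0.078  0.127]
 [-0.003  0.864 -0.504]] [ 0.276 -0.815  2.436 -0.235  0.492 -1.302]
rot [ 0.00120242 -0.00123219  0.00010161] to pre [ 0.02358281  0.03167057 -0.55432848] to grasp [ 0.37294331  0.08447125 -0.75832848]
```

```bash
python3 -m pendant '[[[0,0,0,0.19,0.042,-0.1,1],[0,0,0,0.183,0.042,-0.1,1],[0,0,0,0,0,-0.16,1],[0,0,0,0,0,0,1],[0,0,0,0,0,0,1]]]'
python3 - <<'E'
from h import *
f=grab('wrist','5');p,r,s=pose();print(p,s['joint_pos'].round(3))
y=.15;a=np.array([np.cos(y)*.866,np.sin(y)*.866,-.5]);B=np.array([.546,.2007,.102])
print(proj(f,[B,B+.095*a]))
E
```

```text
time: 11.9
tool_pos: [0.5961, 0.2071, 0.1759]
tool_rot: [0.327, 0.565, 0.656, 0.378]
contact_force: [0.6, 0.8, 0.4]
gripper_width: 0.997
[0.59627908 0.20754096 0.17706207] [ 0.261 -0.323  2.295 -0.678  0.158 -0.845]
[[257.6107886   72.69267146]
 [257.44419068  86.56295609]]
```

View pics/wrist5.png

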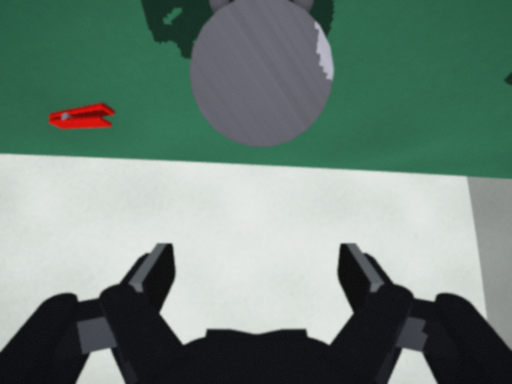

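The wrist view shows the tin's bottom disc centred at (262,72), 4 px right of prediction, so the tin is about 2 mm further +y. Joint 5 is near its limit, so I'll reduce the tilt to 40° and grasp from there.

```bash
python3 -m pendant '[[[-0.0055,0.037,0,-0.01,0.003,0,1],[-0.0055,0.037,0,-0.01,0.003,0,1],[-0.0055,0.037,0,-0.01,0,0,1],[0,0,0,0,0,-0.13,1],[0,0,0,0,0,0,1]]]'
python3 - <<'E'
from h import *
p,r,s=pose();print(p,r.as_matrix().round(3),s['joint_pos'].round(3))
print('left',(np.array([.5889,.2091,.0694])-p)/.25)
E
```

```text
time: 12.58
tool_pos: [0.5885, 0.2063, 0.1414]
tool_rot: [0.236, 0.611, 0.707, 0.265]
contact_force: [-0.2, 0.8, -0.3]
gripper_width: 1.001
[0.58850067 0.20628264 0.1413887 ] [[-0.142  0.74   0.658]
 [ 0.99   0.112  0.087]
 [-0.009  0.663 -0.748]] [ 0.254 -0.24   2.165 -0.17   0.5   -1.343]
left [ 0.00159733  0.01126943 -0.28795479]
```

```bash
python3 -m pendant '[[[0,0,0,0,0.012,-0.1,1],[0,0,0,0,0,-0.1,1],[0,0,0,0,0,-0.06,1],[0,0,0,0,0,-0.028,1],[0,0,0,0,0,0,1],[0,0,0,0,0,0,1]]]'; python3 -m pendant '[[[0,0,0,0,0,0,0],[0,0,0,0,0,0,0],[0,0,0,0,0,0,0],[0,0,0,0,0,0,0],[0,0,0,0,0,0,0],[0,0,0,0,0,0,0]]]'
```

```text
time: 13.32
tool_pos: [0.5901, 0.2097, 0.071]
tool_rot: [0.237, 0.611, 0.707, 0.266]
contact_force: [0.2, 0.4, 0.2]
gripper_width: 1.005
time: 14.08
tool_pos: [0.59, 0.2094, 0.0711]
tool_rot: [0.237, 0.611, 0.707, 0.266]
contact_force: [-5.6, -2.5, 5.9]
gripper_width: 0.772
```

```bash
python3 -m pendant '[[[0,0,0,0,0,0.05,0],[0,0,0,0,0,0.1,0],[0,0,0,0,0,0.15,0],[0,0,0,0,0,0.2,0],[0,0,0,0,0,0.2,0],[0,0,0,0,0,0.1,0],[-0.006,0.041,0,0,0,0,0],[-0.006,0.041,0,0,0,0,0],[-0.006,0.041,0,0,0,0,0],[-0.006,0.041,0,0,0,0,0],[-0.006,0.041,0,0,0,0,0],[-0.006,0.041,0,0,0,0,0],[-0.006,0.041,0,0,0,0,0],[-0.006,0.041,0,0,0,0,0],[0,0,0,0,0,0,0],[0,0,0,0,0,0,0]]]'
python3 - <<'E'
from h import *
p,r,s=pose();print(p,r.as_matrix().round(3),s['joint_pos'].round(3),s['contact_force'])
a=grab('side','6');
crop(a,190,290,150,300,4,'s6')
E
```

```text
time: 16.08
tool_pos: [0.5891, 0.2096, 0.2698]
tool_rot: [-0.099, 0.644, 0.749, -0.121]
contact_force: [-0.5, -0.5, -2.2]
gripper_width: 0.773
[0.58910344 0.20961601 0.26980371] [[-0.151  0.941 -0.303]
 [ 0.988  0.142 -0.054]
 [-0.007 -0.308 -0.951]] [ 0.217  0.237  1.368  0.014  1.849 -1.503] [-0.47094131 -0.46348351 -2.20681457]
```

View pics/side6.png

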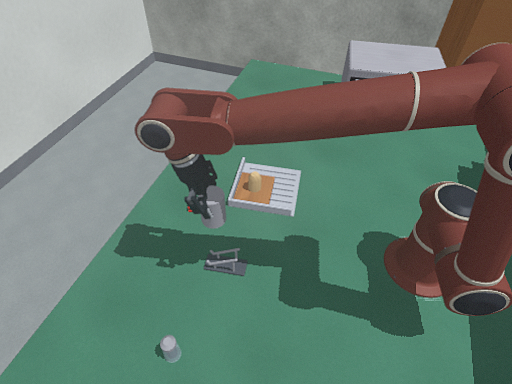

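The side view shows the tin held about inverted at (211,208), with the stand in the tray corner. I'll compute the tin's pose and the shift to the peg.

```bash
cat > tin.py <<'E'
from h import *
p0=np.array([.590,.2094,.0711]);R0=R.from_quat([.611,.707,.266,.237])
y=.15;a=np.array([np.cos(y)*.866,np.sin(y)*.866,-.5]);B=np.array([.546,.2027,.102])
bl=R0.inv().apply(B-p0);al=R0.inv().apply(a);bl[0]=0;al[0]=0;al/=np.linalg.norm(al)
def tin():
    p,r,s=pose();b=p+r.apply(bl);ax=r.apply(al);return p,r,b,ax
if __name__=='__main__':
    p,r,b,ax=tin();print('TCP',p.round(4),'bottom',b.round(4),'axis',ax.round(4),'rim',(b+.095*ax).round(4))
    print('rot needed',(np.cross(ax,[0,0,-1])/np.pi).round(4),'shift',((np.array([.594,-.120,.123])-b)/.25).round(3))
E
python3 tin.py
```

```text
TCP [0.5889 0.2096 0.2703] bottom [0.593  0.2106 0.3243] axis [ 0.0073 -0.0064 -1.    ] rim [0.5937 0.21   0.2293]
rot needed [0.002  0.0023 0.    ] shift [ 0.004 -1.323 -0.805]
```

```bash
python3 -m pendant '[[[0.002,0.002,0,0.004,-0.06,0,0],[0,0,0,0,-0.12,0,0],[0,0,0,0,-0.16,0,0],[0,0,0,0,-0.16,0,0],[0,0,0,0,-0.16,0,0],[0,0,0,0,-0.16,0,0],[0,0,0,0,-0.16,-0.05,0],[0,0,0,0,-0.16,-0.05,0],[0,0,0,0,-0.12,-0.05,0],[0,0,0,0,-0.06,-0.05,0],[0,0,0,0,0,0,0],[0,0,0,0,0,0,0],[0,0,0,0,0,0,0]]]'; python3 tin.py
python3 - <<'E'
from h import *
from tin import tin
p,r,b,ax=tin();s=grab('side','7');w=grab('wrist','7')
print('side',proj(s,[b,b+.095*ax,[.594,-.12,.098],[.594,-.12,.028]]).round(1).tolist(),'wrist',proj(w,[b,b+.095*ax,[.594,-.12,.098]]).round(1).tolist())
c=proj(s,[b+.06*ax])[0].astype(int);x0,y0=c-np.array([50,45]);cv2.imwrite('pics/v7.png',np.hstack([cv2.resize(s['frame'][y0:y0+90,x0:x0+100],(427,384),interpolation=cv2.INTER_CUBIC),w['frame'][:,80:430]]));print(x0,y0)
E
```

```text
time: 17.75
tool_pos: [0.5908, -0.1196, 0.2205]
tool_rot: [-0.103, 0.643, 0.749, -0.121]
contact_force: [0.0, 0.4, -1.3]
gripper_width: 0.775
TCP [ 0.5908 -0.1196  0.2205] bottom [ 0.5952 -0.1189  0.2744] axis [ 3.e-04 -9.e-04 -1.e+00] rim [ 0.5952 -0.119   0.1794]
rot needed [0.0003 0.0001 0.    ] shift [-0.005 -0.005 -0.606]
side [[254.1, 134.4], [253.9, 156.8], [254.1, 174.0], [253.9, 187.6]] wrist [[254.5, 281.2], [255.1, 241.9], [254.5, 227.8]]
203 103
```

View pics/v7.png

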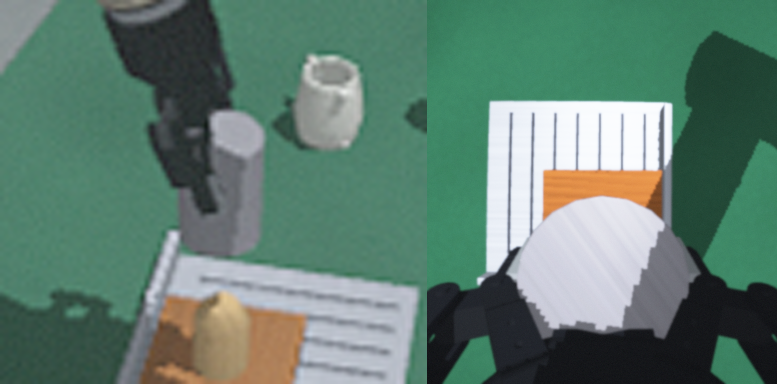

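The side crop shows the tin upright within about 1°, centred within 1 px of prediction and over the peg; the wrist view agrees. Lowering in stages.

```bash
python3 -m pendant '[[[0,0,0,-0.004,-0.004,-0.1,0],[0,0,0,0,0,-0.1,0],[0,0,0,0,0,-0.1,0],[0,0,0,0,0,-0.06,0],[0,0,0,0,0,0,0]]]'; python3 -m pendant '[[[0,0,0,0,0,-0.04,0],[0,0,0,0,0,-0.04,0],[0,0,0,0,0,0,0]]]'; python3 -m pendant '[[[0,0,0,0,0,-0.04,0],[0,0,0,0,0,-0.04,0],[0,0,0,0,0,0,0]]]'; python3 tin.py
```

```text
time: 18.48
tool_pos: [0.5886, -0.1211, 0.1284]
tool_rot: [-0.105, 0.643, 0.749, -0.122]
contact_force: [0.3, -0.3, -1.7]
gripper_width: 0.77
time: 18.85
tool_pos: [0.5887, -0.1214, 0.1086]
tool_rot: [-0.104, 0.643, 0.749, -0.121]
contact_force: [0.3, 0.4, -1.8]
gripper_width: 0.773
time: 19.23
tool_pos: [0.5883, -0.1213, 0.088]
tool_rot: [-0.105, 0.643, 0.749, -0.122]
contact_force: [-0.3, 0.5, -2.0]
gripper_width: 0.772
TCP [ 0.5883 -0.1213  0.088 ] bottom [ 0.593  -0.1206  0.142 ] axis [-3.8e-03 -1.0e-04 -1.0e+00] rim [ 0.5926 -0.1206  0.047 ]
rot needed [ 0.     -0.0012  0.    ] shift [ 0.004  0.003 -0.076]
```

```bash
python3 -m pendant '[[[0,0,0,0.004,0,-0.03,0],[0,0,0,0,0,-0.02,0],[0,0,0,0,0,0,0]]]'; python3 -m pendant '[[[0,0,0,0,0,-0.012,0],[0,0,0,0,0,0,0]]]'; python3 -m pendant '[[[0,0,0,0,0,-0.008,0],[0,0,0,0,0,0,0]]]'; python3 tin.py
```

```text
time: 19.6
tool_pos: [0.5899, -0.1214, 0.0764]
tool_rot: [-0.104, 0.643, 0.749, -0.121]
contact_force: [-1.1, 0.8, -1.3]
gripper_width: 0.775
time: 19.85
tool_pos: [0.5903, -0.1216, 0.0739]
tool_rot: [-0.104, 0.643, 0.749, -0.121]
contact_force: [-0.6, -0.6, -2.1]
gripper_width: 0.771
time: 20.1
tool_pos: [0.5902, -0.1215, 0.0719]
tool_rot: [-0.104, 0.643, 0.749, -0.121]
contact_force: [0.1, -0.3, -0.8]
gripper_width: 0.772
TCP [ 0.5902 -0.1215  0.0719] bottom [ 0.5947 -0.1208  0.1259] axis [-1.3e-03 -7.0e-04 -1.0e+00] rim [ 0.5946 -0.1209  0.0309]
rot needed [ 0.0002 -0.0004  0.    ] shift [-0.003  0.003 -0.012]
```

```bash
for i in 1 2 3; do python3 -m pendant '[[[0,0,0,0,0,-0.006,0],[0,0,0,0,0,0,0]]]' | grep -E "pos|force"; done
```

```text
tool_pos: [0.5902, -0.1215, 0.0704]
contact_force: [-0.5, 0.5, -2.8]
tool_pos: [0.5904, -0.1216, 0.0701]
contact_force: [-2.6, 1.4, 4.3]
tool_pos: [0.5905, -0.1216, 0.0701]
contact_force: [-5.3, 2.7, 10.2]
```

```bash
python3 -m pendant '[[[0,0,0,0,0,0,1],[0,0,0,0,0,0,1],[0,0,0,0,0,0,1],[0,0,0,0,0,0,1],[0,0,0,0,0,0,1],[0,0,0,0.015,0.002,0.05,1],[0,0,0,0.03,0.005,0.1,1],[0,0,0,0.03,0.005,0.1,1],[0,0,0,0.03,0.005,0.1,1],[0,0,0,0.03,0.005,0.1,1],[0,0,0,0,0,0.2,1],[0.007,-0.045,0,-0.1,0.2,0,1],[0.007,-0.045,0,-0.1,0.2,0,1],[0,0,0,-0.1,0.2,0,1],[0,0,0,-0.1,0.2,0,1],[0,0,0,-0.1,0.2,0,1],[0,0,0,-0.1,0.2,0,1],[0,0,0,0,0,0,1],[0,0,0,0,0,0,1]]]'
python3 - <<'E'
from h import *
t=grab('top','8');s=grab('side','8')
cv2.imwrite('pics/v8.png',np.hstack([cv2.resize(t['frame'][165:255,240:330],(400,400),interpolation=cv2.INTER_CUBIC),cv2.resize(s['frame'][130:220,215:305],(400,400),interpolation=cv2.INTER_CUBIC)]))
c=[.594,-.12]
for n,f in(('top',t),('side',s)):print(n,proj(f,[[*c,.123],[*c,.028]]).round(1).tolist())
E
```

```text
time: 23.22
tool_pos: [0.4745, 0.1838, 0.2309]
tool_rot: [-0.01, 0.651, 0.759, -0.012]
contact_force: [-0.4, -0.2, -0.8]
gripper_width: 0.998
top [[279.2, 195.2], [278.0, 200.4]]
side [[254.2, 168.9], [253.9, 187.6]]
```

View pics/v8.png

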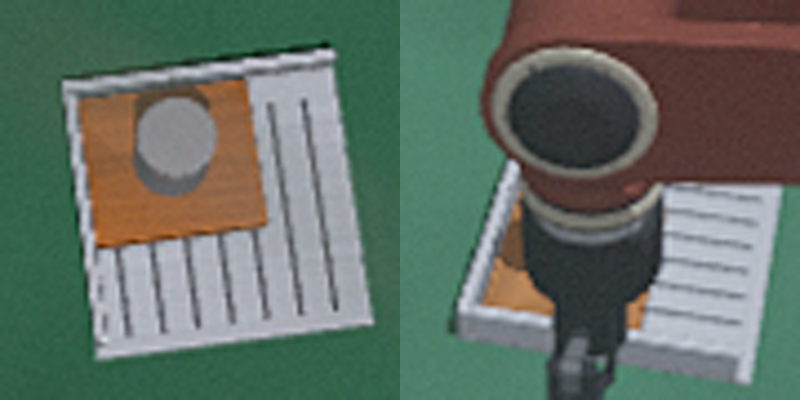

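The top view shows the tin standing centred at (279.6,195.4), against a prediction of (279.2,195.2), and the board in the corner. The arm blocks the side view. One close wrist view will check the squareness and the gaps.

```bash
python3 -m pendant '[[[0,0,0,0,-0.1,0.14,1],[0,0,0,0.03,-0.15,0.14,1],[0,0,0,0.03,-0.15,0,1],[0,0,0,0.03,-0.15,0,1],[0,0,0,0.03,-0.15,0,1],[0,0,0,0.03,-0.15,0,1],[0,0,0,0.03,-0.15,0,1],[0,0,0,0.03,-0.1,0,1],[0,0,0,0,0,0,1],[0,0,0,0,0,0,1],[0,0,0,0,0,0,1]]]'
python3 - <<'E'
from h import *
f=grab('wrist','9');im=f['frame'];h,s,v=cv2.split(cv2.cvtColor(im,cv2.COLOR_BGR2HSV))
pc=proj(f,[[.594,-.12,.028],[.594,-.12,.123]]);print('pred',pc.round(1).tolist())
x,y=pc[0].astype(int);x0=max(0,x-130);y0=max(0,y-130);crop(f,x0,x0+260,y0,y0+195,3,'w9');print(x0,y0)
E
```

```text
time: 24.7
tool_pos: [0.5264, -0.0906, 0.3002]
tool_rot: [-0.011, 0.651, 0.759, -0.013]
contact_force: [0.4, 0.2, -0.4]
gripper_width: 1.001
pred [[230.1, 204.4], [223.4, 227.7]]
100 74
```

View pics/w9.png

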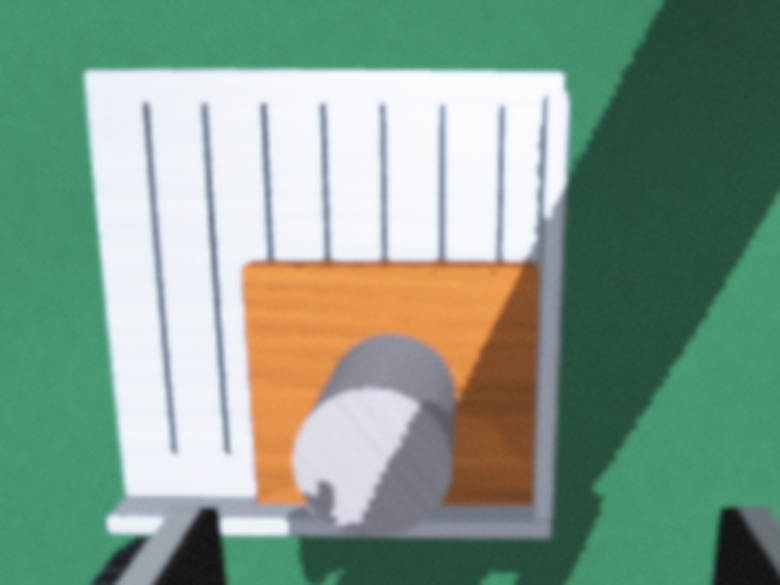

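The crop shows the board against the right and bottom curbs with no visible gap, and the tin standing upright on it. Checking it numerically.

Run:
```python
from h import *
f=load('wrist9');im=f['frame'];h,s,v=cv2.split(cv2.cvtColor(im,cv2.COLOR_BGR2HSV))
w=lambda x,y:(100+x/3,74+y/3)
wood=((h>3)&(h<25)&(s>110));green=((h>50)&(h<90)&(s>90))
def L(pts,z): 
    P=plane(f,pts,z)[:,:2].astype(np.float32);vx,vy,x,y=cv2.fitLine(P,cv2.DIST_HUBER,0,.01,.01).ravel();a=(np.arctan2(vy,vx)+np.pi/4)%np.pi-np.pi/4;return a,np.array([x,y])
cols=range(187,270,4);rows=range(174,230,3)
bx=L([(c,np.flatnonzero(wood[140:250,c])[0]+140-.5) for c in cols],.028)
by=L([(np.flatnonzero(wood[r,160:300])[0]+160-.5,r) for r in rows],.028)
tx=L([(c,np.flatnonzero(~green[80:150,c])[0]+80-.5) for c in range(140,280,4)],.004)
ty=L([(np.flatnonzero(~green[r,110:200])[0]+110-.5,r) for r in range(105,230,4)],.004)
for n,q in zip('bx by tx ty'.split(),(bx,by,tx,ty)):print(n,q)
u=np.array([np.cos(.14),np.sin(.14)]);n=np.array([-u[1],u[0]])
print('angle diff',bx[0]-tx[0],by[0]-ty[0],'x gap (100 ideal)',(bx[1]-tx[1])@u*1e3,'y gap (80 ideal)',(by[1]-ty[1])@n*1e3)
print('tin bottom disc',plane(f,[w(372,459)],.123))
```

```text
bx (np.float32(1.7196522), array([ 0.5287329 , -0.13659176], dtype=float32))
by (np.float32(0.142187), array([ 0.60634476, -0.19218832], dtype=float32))
tx (np.float32(1.713692), array([ 0.43940622, -0.17915213], dtype=float32))
ty (np.float32(0.13816363), array([ 0.5533537 , -0.28419814], dtype=float32))
angle diff 0.005960226 0.004023373 x gap (100 ideal) 94.39171355346703 y gap (80 ideal) 83.71505450129663
tin bottom disc [[ 0.59290278 -0.11934164  0.123     ]]
```

The angles agree within 0.006 rad. The x gap depends on which board edge the mask caught, so I'll check the curb gaps directly.

Run:
```python
from h import *
f=load('wrist9');im=f['frame'];h,s,v=cv2.split(cv2.cvtColor(im,cv2.COLOR_BGR2HSV))
T=np.linalg.inv(f['world_to_cam']);print('cam',T[:3,3])
for c in (172,188,252,266,272):print('col',c,[(r,int(s[r,c]),int(v[r,c])) for r in range(234,256)])
for r in (150,175,190,205):print('row',r,[(c,int(s[r,c]),int(v[r,c])) for c in range(272,294)])
# prediction from tray edges, tray yaw .14
ang=.14;u=np.array([np.cos(ang),np.sin(ang)]);n=np.array([-u[1],u[0]])
tx=np.array([.4394,-.17915]);ty=np.array([.55335,-.2842]);o=u*(tx@u+.12)+n*(ty@n+.12);print('tray o',o,'stand goal',o+.045*u+.035*n)
W=lambda x,y,z:[*(o+x*u+y*n),z]
for y in(-.06,-.03,.08,.1):print(y,proj(f,[W(.11,y,.004),W(.11,y,.028),W(.11,y,.034),W(.12,y,.034)]).round(1).tolist())
for x in(-.08,0,.04,.08):print(x,proj(f,[W(x,.11,.004),W(x,.11,.028),W(x,.11,.034),W(x,.12,.034)]).round(1).tolist())
```

```text
cam [ 0.4568771  -0.10071787  0.4459082 ]
col 172 [(234, 10, 249), (235, 10, 249), (236, 10, 249), (237, 11, 249), (238, 14, 244), (239, 27, 225), (240, 28, 193), (241, 28, 179), (242, 27, 167), (243, 32, 142), (244, 31, 116), (245, 31, 98), (246, 32, 87), (247, 31, 90), (248, 36, 93), (249, 29, 88), (250, 34, 75), (251, 29, 61), (252, 46, 44), (253, 51, 35), (254, 60, 34), (255, 43, 30)]
col 188 [(234, 172, 215), (235, 173, 215), (236, 175, 214), (237, 177, 212), (238, 173, 215), (239, 173, 221), (240, 164, 223), (241, 117, 210), (242, 34, 181), (243, 19, 176), (244, 28, 182), (245, 30, 189), (246, 27, 216), (247, 14, 241), (248, 10, 248), (249, 10, 249), (250, 11, 247), (251, 17, 238), (252, 39, 196), (253, 99, 160), (254, 132, 153), (255, 132, 154)]
col 252 [(234, 169, 124), (235, 171, 122), (236, 171, 122), (237, 172, 120), (238, 170, 120), (239, 169, 121), (240, 166, 123), (241, 126, 121), (242, 50, 117), (243, 13, 116), (244, 30, 128), (245, 30, 126), (246, 32, 129), (247, 32, 136), (248, 31, 147), (249, 31, 154), (250, 28, 153), (251, 30, 151), (252, 35, 139), (253, 52, 103), 
[... 2149 characters left out ...]
1, 78), (290, 132, 79), (291, 136, 79), (292, 132, 81), (293, 128, 80)]
tray o [ 0.55821519 -0.16232871] stand goal [ 0.5978909  -0.12139171]
-0.06 [[175.2, 237.9], [171.2, 244.0], [170.1, 245.6], [170.6, 251.3]]
-0.03 [[192.7, 238.1], [189.5, 244.3], [188.7, 245.9], [189.0, 251.5]]
0.08 [[257.2, 238.8], [257.3, 245.0], [257.3, 246.7], [257.2, 252.3]]
0.1 [[269.0, 238.9], [269.6, 245.1], [269.8, 246.8], [269.7, 252.4]]
-0.08 [[278.3, 124.2], [279.6, 124.7], [279.9, 124.8], [286.9, 124.9]]
0 [[276.8, 175.6], [277.9, 178.8], [278.2, 179.7], [284.9, 179.7]]
0.04 [[276.1, 199.6], [277.1, 204.0], [277.4, 205.2], [283.9, 205.2]]
0.08 [[275.3, 222.5], [276.4, 228.0], [276.6, 229.4], [283.0, 229.5]]
```

The board's +x edge (row 241.5) is about 4 px short of where flush would put it (row 245.8). That could be a gap of up to 7 mm, hidden if friction on the +y curb stopped the slide. I'll push the board's -x edge in +x with closed fingers, tilted so the body stays clear of the tin.

```bash
python3 -m pendant '[[[0.007,-0.049,0,-0.07,-0.09,0,0],[0.007,-0.049,0,-0.075,-0.086,0,0],[0.007,-0.049,0,0,0,-0.1,0],[0,0,0,0,0,-0.2,0],[0,0,0,0,0,-0.2,0],[0,0,0,0,0,-0.15,0],[0,0,0,0,0,0,0],[0,0,0,0,0,0,0]]]'
python3 - <<'E'
from h import *
p,r,s=pose();print(p,r.as_matrix().round(3),s['joint_pos'].round(3));print('to pre',((np.array([.490,-.1346,.0145])-p)/.25).round(3))
f=load('wrist9');q=plane(f,[(266,241.5),(252,241.5)],.028)[:,:2];u=np.array([np.cos(.14),np.sin(.14)]);print('board len',(q-np.array([.5287,-.1366]))@u)
E
```

```text
time: 25.75
tool_pos: [0.4914, -0.1353, 0.1397]
tool_rot: [0.143, 0.636, 0.741, 0.162]
contact_force: [-0.1, 0.5, 0.7]
gripper_width: 0.0
[ 0.49137263 -0.1352599   0.13972096] [[-0.15   0.896  0.417]
 [ 0.989  0.139  0.058]
 [-0.006  0.421 -0.907]] [-0.569 -0.42   2.224  0.327  1.022 -2.419]
to pre [-0.005  0.003 -0.501]
board len [0.12928474 0.1295005 ]
```

Board length measures 129.4 mm, which confirms the x gap of about 5–6 mm is real. Pushing.

```bash
python3 -m pendant '[[[0,0,0,0,0,-0.2,0],[0,0,0,0,0,-0.15,0],[0,0,0,0,0,-0.1,0],[0,0,0,0,0,-0.05,0],[0,0,0,0.07,0.01,0,0],[0,0,0,0,0,0,0]]]'; for i in 1 2 3 4; do python3 -m pendant '[[[0,0,0,0.016,0.002,0,0],[0,0,0,0,0,0,0]]]'|grep -E "pos|force"; done
```

```text
time: 26.5
tool_pos: [0.5103, -0.1336, 0.0152]
tool_rot: [0.144, 0.636, 0.741, 0.162]
contact_force: [-0.1, -0.3, -0.2]
gripper_width: 0.0
tool_pos: [0.5123, -0.1324, 0.0134]
contact_force: [-0.5, 0.4, 0.2]
tool_pos: [0.516, -0.1316, 0.0127]
contact_force: [0.3, -0.2, 0.2]
tool_pos: [0.5199, -0.131, 0.0125]
contact_force: [-0.9, -0.2, 0.1]
tool_pos: [0.5234, -0.1305, 0.0123]
contact_force: [-5.1, -0.7, 3.0]
```

```bash
for i in 1 2 3; do python3 -m pendant '[[[0,0,0,0.01,0.001,0.001,0],[0,0,0,0,0,0,0]]]'|grep -E "pos|force"; done
```

```text
tool_pos: [0.5256, -0.1302, 0.0123]
contact_force: [-5.8, -1.0, 4.7]
tool_pos: [0.5264, -0.13, 0.0122]
contact_force: [-21.1, -2.0, 14.7]
tool_pos: [0.5268, -0.1299, 0.012]
contact_force: [-41.3, -4.8, 31.1]
```

```bash
python3 -m pendant '[[[0,0,0,-0.04,-0.005,0,0],[0,0,0,-0.05,0,0.03,0],[0,0,0,-0.05,0,0.2,0],[0,0,0,-0.05,0,0.2,0],[-0.007,0.049,0,0,0,0.2,0],[-0.007,0.049,0,0.1,0.1,0.2,0],[-0.007,0.049,0,0.1,0.1,0.2,0],[0,0,0,0.1,0,0.1,0],[0,0,0,0,0,0,0],[0,0,0,0,0,0,0]]]'
cat > chk.py <<'E'
from h import *
import sys
f=grab('wrist',sys.argv[1]);h,s,v=cv2.split(cv2.cvtColor(f['frame'],cv2.COLOR_BGR2HSV))
print('TCP',pose()[0])
m=((h>3)&(h<25)&(s>110)).astype(np.uint8);k,lab,st,_=cv2.connectedComponentsWithStats(m);i=1+np.argmax(st[1:,4]);print('wood box',st[i])
g=((h>50)&(h<90)&(s>90)&(v<255));m=lab==i
x0,y0,W,H,_=st[i]
def L(pts,z): 
    P=plane(f,pts,z)[:,:2].astype(np.float32);vx,vy,x,y=cv2.fitLine(P,cv2.DIST_HUBER,0,.01,.01).ravel();a=(np.arctan2(vy,vx)+np.pi/4)%np.pi-np.pi/4;return a,np.array([x,y])
c=range(x0+8,x0+W-12,3);r=range(y0+10,y0+H-14,3)
bx=L([(q,np.flatnonzero(m[:,q])[0]-.5) for q in c],.028)
by=L([(np.flatnonzero(m[q])[0]-.5,q) for q in r],.028)
bY=L([(np.flatnonzero(m[q])[-1]+.5,q) for q in r],.028)
bX=L([(q,np.flatnonzero(m[:,q])[-1]+.5) for q in list(range(x0+W-24,x0+W-8,2))+list(range(x0+10,x0+18,2))],.028)
def up(q): 
    k=np.flatnonzero(g[:y0,q]);return k[-1]+.5
def left(q):
    k=np.flatnonzero(g[q,:x0]);return k[-1]+.5
tx=L([(q,up(q)) for q in c],.004);ty=L([(left(q),q) for q in r],.004)
# outer top edges of the curbs (z .034): next green beyond the board
tX=L([(q,y0+H+np.flatnonzero(g[y0+H:,q])[0]-.5) for q in range(x0+W-24,x0+W-8,2)],.034)
tY=L([(x0+W+np.flatnonzero(g[q,x0+W:])[0]-.5,q) for q in r],.034)
u=np.array([np.cos(.14),np.sin(.14)]);n=np.array([-u[1],u[0]])
print('angles bx by bX bY | tx ty tX tY',*[round(float(t[0]),4) for t in(bx,by,bX,bY,tx,ty,tX,tY)])
D=lambda p,q,w:round(float((p[1]-q[1])@w*1e3),1)
print('x: board-trayedge(100)',D(bx,tx,u),'length(130)',D(bX,bx,u),'curb outer-board(10)',D(tX,bX,u),'tray(240)',D(tX,tx,u))
print('y: board-trayedge(80)',D(by,ty,n),'width(150)',D(bY,by,n),'curb outer-board(10)',D(tY,bY,n),'tray(240)',D(tY,ty,n))
E
python3 chk.py 10
```

```text
time: 29.5
tool_pos: [0.5576, -0.081, 0.2939]
tool_rot: [-0.012, 0.652, 0.758, -0.013]
contact_force: [-0.9, -0.5, -0.5]
gripper_width: -0.0
TCP [ 0.55717747 -0.08113332  0.29352169]
wood box [ 175  145  102   84 5261]Traceback (most recent call last):
  File "chk.py", line 21, in <module>
    tX=L([(q,y0+H+np.flatnonzero(g[y0+H:,q])[0]-.5) for q in range(x0+W-24,x0+W-8,2)],.034)
                  ~~~~~~~~~~~~~~~~~~~~~~~~~~^^^
IndexError: index 0 is out of bounds for axis 0 with size 0
```

```bash
python3 -m pendant '[[[0,0,0,-0.12,-0.04,0.03,1],[0,0,0,0,0,0,1],[0,0,0,0,0,0,1],[0,0,0,0,0,0,1],[0,0,0,0,0,0,1]]]'; python3 chk.py 11
```

```text
time: 30.18
tool_pos: [0.5289, -0.0909, 0.3029]
tool_rot: [-0.011, 0.651, 0.759, -0.013]
contact_force: [0.1, -0.5, 0.5]
gripper_width: 0.996
TCP [ 0.52895117 -0.09094113  0.30296014]
wood box [ 182  163   97   80 4895]
angles bx by bX bY | tx ty tX tY 1.7195 0.1442 1.7221 0.1459 1.7164 0.1439 1.7195 0.1391
x: board-trayedge(100) 100.6 length(130) 129.4 curb outer-board(10) 12.7 tray(240) 242.7
y: board-trayedge(80) 84.1 width(150) 146.6 curb outer-board(10) 13.0 tray(240) 243.8
```

Now the x gap reads 100.6 mm (100 ideal), the board's visible +x and +y edges both sit about 13 mm from the curbs' outer edges (the 10 mm curb plus the board's rounding), and the angles agree within 0.005 rad. Last check on the tin: triangulate its top disc from the top and side cameras with the arm moved away.

```bash
python3 -m pendant '[[[0,0,0,-0.1,0.1,0.1,1],[0,0,0,-0.1,0.2,0,1],[0,0,0,-0.1,0.2,0,1],[0,0,0,-0.1,0.2,0,1],[0,0,0,-0.1,0.2,0,1],[0,0,0,-0.1,0.2,0,1],[0,0,0,0,0.2,0,1],[0,0,0,0,0.2,0,1],[0,0,0,0,0.2,0,1],[0,0,0,0,0.2,0,1],[0,0,0,0,0,0,1],[0,0,0,0,0,0,1]]]'
python3 - <<'E'
from h import *
u=np.array([np.cos(.144),np.sin(.144)])
for n in('top','side','wrist'):
    f=imaging.grab_frame(n) if n!='wrist' else load('wrist11')
    im=cv2.resize(f['frame'],None,fx=4,fy=4,interpolation=cv2.INTER_CUBIC);h,s,v=cv2.split(cv2.cvtColor(im,cv2.COLOR_BGR2HSV))
    m=((h>3)&(h<25)&(s>100)).astype(np.uint8);c=proj(f,[[.597,-.119,.123],[.597,-.119,.028]])
    # silhouette extremes of grey on the board
    reg=np.zeros_like(m);lo=proj(f,[[.597+dx*u[0]-dy*u[1],-.119+dx*u[1]+dy*u[0],.03] for dx,dy in((-.06,-.07),(.06,-.07),(.06,.07),(-.06,.07))])
    cv2.fillConvexPoly(reg,np.int32(lo*4),1);t=((s<80)&(reg>0)).astype(np.uint8)
    k,l,st,ce=cv2.connectedComponentsWithStats(t);i=1+np.argmax(st[1:,4]);x,y,w,hh,a=st[i]
    sil=[]
    for z0 in(.028,.123):
        q=np.linspace(0,6.28,60);sil+= [[.597+.033*np.cos(b),-.119+.033*np.sin(b),z0] for b in q]
    P=proj(f,sil);print(n,'tin box',[round(e/4,1) for e in(x,y,x+w,y+hh)],'pred',P.min(0).round(1),P.max(0).round(1))
E
```

```text
time: 31.72
tool_pos: [0.3788, 0.3839, 0.3281]
tool_rot: [-0.011, 0.651, 0.759, -0.013]
contact_force: [0.1, -0.2, -0.5]
gripper_width: 1.0
top tin box [np.float64(269.8), np.float64(185.0), np.float64(288.8), np.float64(207.8)] pred [269.1 185.6] [288.  208.1]
side tin box [np.float64(243.0), np.float64(177.0), np.float64(252.2), np.float64(193.8)] pred [243.9 162.6] [262.6 194.1]
wrist tin box [np.float64(198.2), np.float64(187.2), np.float64(252.5), np.float64(240.2)] pred [198.1 183.8] [252.1 251.7]
```

```bash
python3 -c "
from plant import manip;print(manip.job_done())"
```

```text
the job is handed in; nothing more can be done
None
```

I handed the job in at 31.7 s with the stand pushed into the tray corner and the tin upside down over the peg. My last checks agree with both goals. No verdict is reported, so this rests on camera measurements.

- **First push:** I gripped the peg, turned the stand about 0.24 rad and pushed it into the corner.
- **Tin:** I pinched it in the cradle, lifted it, turned it 60° and lowered it over the peg until the wrist force showed contact. Then I opened the fingers and backed away.
- **Second push:** A later check disagreed with my first reading and showed the stand about 5–6 mm short in x. I pushed the board's near edge with closed fingers until it stopped firmly at about 41 N, with the tin already on it.

| Check | Measured | Ideal or expected |
|---|---|---|
| Board to tray open edge, x | 100.6 mm | 100 mm |
| Board to tray open edge, y | 84.1 mm | 80 mm |
| Board angle against tray | within about 0.007 rad | limit 0.035 rad |
| Tin outline, top view | within about 1 px of an upright, seated tin on the peg | match |
| Tin outline, wrist view (sides) | within 0.5 px of the same prediction | match |

- **Reading the y value:** 84.1 mm would put the board past the curb, so I take it as scale error and board edge rounding. The same picture reads the 240 mm tray as 243.8 mm and the 150 mm board as 146.6 mm. I estimate the real y gap at 0 to 3 mm, inside the 5 mm limit.
- **Incomplete checks:** The tin's final side-view outline was cut off by my search area and confirmed nothing. The far and near ends of its outline in the wrist view were cut off as well. I did not push again in y.
- **Bystanders:** The arm kept well clear of them, but I did not re-measure their positions.

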